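# Sort washed stoppers into drying dishes by material

### The job

The washed stoppers stand mixed up on the bench: sort them by material for drying. Stand one black rubber stopper in each of the two blue dishes and one white plastic stopper in each of the two orange dishes, every stopper upright on its broad head as it stands now. Leave the two screw-cap vials standing where they are.

Things in the scene. Friction and masses are not known exactly. Their poses are not given: they have to be found in the camera images.
- dish_blue_1: one of two equal blue round shallow drying dishes: plastic, 62 mm across outside and 9 mm high, inside 54 mm across, wall 4 mm, flat floor 3 mm above the bench; it does not shift on the bench. Origin: centre of its underside, z up. Empty at the start. All listed things are shuffled over one grey liner (paper-thin, z = 0), at least 63 mm apart between centres.
- black_stopper_1: one of two equal black rubber stoppers standing loose on the broad head (28 mm across at the foot, 42 mm high), about 22 g; a round plug, grasped from above with the fingertips about 12 mm above its foot, which keeps them clear of a dish's rim. Origin: centre of its underside, z up; round, so its yaw means nothing. All listed things are shuffled over one grey liner (paper-thin, z = 0), at least 63 mm apart between centres.
- dish_orange_1: one of two equal orange round shallow drying dishes: plastic, 62 mm across outside and 9 mm high, inside 54 mm across, wall 4 mm, flat floor 3 mm above the bench; it does not shift on the bench. Origin: centre of its underside, z up. Empty at the start. All listed things are shuffled over one grey liner (paper-thin, z = 0), at least 63 mm apart between centres.
- white_stopper_1: one of two equal white plastic stoppers standing loose on the broad head (21 mm across at the foot, 32 mm high), about 16 g; a round plug, grasped from above with the fingertips about 12 mm above its foot, which keeps them clear of a dish's rim. Origin: centre of its underside, z up; round, so its yaw means nothing. All listed things are shuffled over one grey liner (paper-thin, z = 0), at least 63 mm apart between centres.
- vial_green: bystander: clear glass sample vial with a green screw cap, 22 mm across, 46 mm high, standing loose on the bench. Origin: centre of its underside, z up. All listed things are shuffled over one grey liner (paper-thin, z = 0), at least 63 mm apart between centres.
- white_stopper_2: one of two equal white plastic stoppers standing loose on the broad head (21 mm across at the foot, 32 mm high), about 16 g; a round plug, grasped from above with the fingertips about 12 mm above its foot, which keeps them clear of a dish's rim. Origin: centre of its underside, z up; round, so its yaw means nothing. All listed things are shuffled over one grey liner (paper-thin, z = 0), at least 63 mm apart between centres.
- dish_blue_2: one of two equal blue round shallow drying dishes: plastic, 62 mm across outside and 9 mm high, inside 54 mm across, wall 4 mm, flat floor 3 mm above the bench; it does not shift on the bench. Origin: centre of its underside, z up. Empty at the start. All listed things are shuffled over one grey liner (paper-thin, z = 0), at least 63 mm apart between centres.
- vial_brown: bystander: clear glass sample vial with a white screw cap and light brown contents, 22 mm across, 46 mm high, standing loose on the bench (no stopper, although its cap is white too). Origin: centre of its underside, z up. All listed things are shuffled over one grey liner (paper-thin, z = 0), at least 63 mm apart between centres.
- dish_orange_2: one of two equal orange round shallow drying dishes: plastic, 62 mm across outside and 9 mm high, inside 54 mm across, wall 4 mm, flat floor 3 mm above the bench; it does not shift on the bench. Origin: centre of its underside, z up. Empty at the start. All listed things are shuffled over one grey liner (paper-thin, z = 0), at least 63 mm apart between centres.
- black_stopper_2: one of two equal black rubber stoppers standing loose on the broad head (28 mm across at the foot, 42 mm high), about 22 g; a round plug, grasped from above with the fingertips about 12 mm above its foot, which keeps them clear of a dish's rim. Origin: centre of its underside, z up; round, so its yaw means nothing. All listed things are shuffled over one grey liner (paper-thin, z = 0), at least 63 mm apart between centres.
Not all that is in view belongs to the job. Leave any red or yellow look-alike of the black_stopper_1 alone.

How it is judged:
By the outcome, as a careful person would: the job done as asked, in the order asked, and still so for the second after the job is handed in, with the robot touching nothing.
It also fails if it takes over 90 s, if anything falls off the work surface, if the arm or the gripper's body presses on something with over 40 N, if the wrist force passes 120 N, or if a joint passes its speed limit or range.

### The arm

A 6-joint arm with a two-finger parallel gripper is mounted at the origin on a cart in front of the work surface, level with it; the furniture and walls round the work are solid. World frame = base frame: x ahead of the robot, y to its left, z up, the work surface at z = 0. Lengths are in m, angles in rad, forces in N, time in s.
With the tool pointing down it reaches from about 0.2 to 0.875 m from the base axis. Payload 3.4 kg.
Tool frame: the origin (TCP) lies midway between the tips of the shut fingers; the grasp point (between the pads) lies 19 mm behind it; z points along the fingers, y is the line along which they close (so a half turn about z gives the same grasp; the last joint's range is limited). The gripper opens to 94 mm and grips with 3 to 60 N. Pads are 16 mm wide; open, the fingers measure 119 mm over their backs; the gripper's body (75 mm by 177 mm) begins 78 mm behind the grasp point.
Start: joints at [1.173, 0.276, 1.505, -0, 1.361, -0.121], TCP at [0.157, 0.553, 0.205] pointing down, gripper open.
Joint ranges: [-2.89, 2.89], [-0.75, 2.08], [0.22, 2.7], [-1.18, 4.32], [0.11, 2.71], [-2.7, 2.7]. Speed limits (rad/s): [2.57, 2.57, 3.14, 3.14, 3.14, 3.14].

### API

Orientations are given as a unit quaternion [x, y, z, w].
In Python, from station import readout, read_camera, calibration, job gives the robot as it stands.
- The arm moves only by the tool send_rows, never from a script. Its argument "commands" is a list that holds one entry, the list of rows, each a list of 5 numbers: the shift along the tool's x, y, z in units of 50 mm (1.0 is 50 mm), then the turn about the tool's z in units of 5 degrees (1.0 is 5 degrees), then the closure in counts, from 0 (fully open) to 255 (shut). A call has 1 to 12 rows; each row is the pose to reach, as a shift and turn from the pose commanded when the call began, along the tool's axes at that moment; what a row does not reach only later rows make up. A row lasts 1/8 s, in which the tool goes at most 62.5 mm and 10.7 degrees, less where a joint would pass 70% of its speed; a pose out of reach is approached as far as the arm can. A call with a gripper value outside its range is refused whole. The fingers move at their own pace and stop on an object; "force" is the grip in N (left out, the last holds). Time passes only in rows, so rows that repeat a pose let the fingers close. It gives the time, the measured TCP pose, the force, the opening and the grip force at its end, in the units of the state.
- readout.get_state(): the state, without advancing time (a new reading comes with each control period).
- read_camera(name): name is "scene" or "top" or "wrist"; returns the picture (384x512x3 uint8, red, green, blue); there is no depth.
- calibration(name): a dict with "fx", "fy", "cx", "cy" (pixels), "world_from_camera" (4x4, takes a point from camera to world coordinates); the wrist camera has in their place "tool_from_camera" (4x4, takes a point from camera to tool coordinates, whose origin is the TCP and whose axes are the flange's). Camera axes: x right, y down, z forward; pixel columns grow to the right and rows downward; lengths in m; the calibration is good to about 2 mm. A picture is of the moment at which its call begins: read the wrist's pose just before it. calibration takes no time and is no camera call.
- job.hand_in(): hands the job in; it is judged then, once.
The state is a dict: "clock": time; "joints": joint angles; "joint_vel": joint speeds; "joint_torque": joint torques, N m; "ee_pos": TCP position; "orientation": TCP orientation; "ft_force": force on the tool from outside, world axes, zero at the start; "wrist_torque": the same for the moment, N m; "grip_width": opening from 0.0 (shut) to 1.0 (fully open); "gripper_force": force on a finger pad.
Only numpy, scipy, OpenCV 4.12 (cv2) and the standard library are available. Lean on these libraries where they do the work, as an engineer would, in place of code of your own. Each camera call takes 0.05 s, during which the arm holds its last target. There are 200 camera calls.

## Working session

There is one attempt and no reset: what is moved stays moved. The work goes in short steps, Python scripts to look and compute and a tool call to move; the robot and the scene stay as the last step left them, time stands still between calls to the robot, and variables do not carry over. Pictures are saved under pics/ and viewed, at most 14 in all, crops included, and the job is handed in when it is done.

Besides the shell and the picture viewer there is one more tool, called after "Emit:" by a JSON object that holds its "name" and its "arguments", one argument or row to a line. send_rows: Moves the arm, as the interface text tells. Its arguments: {"type":"object","properties":{"commands":{"type":"array"},"force":{"type":"number"}},"required":["commands"]}

```bash
ls; mkdir -p pics
python3 - <<'E'
from station import readout, read_camera, calibration, job
import cv2,numpy as np
print(readout.get_state())
for n in("top","scene"):
    im=read_camera(n);cv2.imwrite(f"pics/{n}0.png",im[:,:,::-1]);c=calibration(n);print(n,c)
print(calibration("wrist"))
E
```

```text
pics
{'clock': 0.0, 'joints': array([ 1.17297655e+00,  2.76588473e-01,  1.50609225e+00,  1.30384973e-05,
        1.36069662e+00, -1.20966657e-01]), 'joint_vel': array([-1.90134993e-05,  9.74194020e-04,  6.05278852e-04,  8.85892680e-04,
        1.49904427e-04, -4.30763936e-04]), 'joint_torque': array([ 3.00041602e-04, -4.04572964e+01, -2.37235397e+01,  7.02166278e-02,
        3.41867271e-02, -1.25324555e-04]), 'ee_pos': array([0.15693103, 0.55259624, 0.20462475]), 'orientation': array([ 1.37986194e-01,  9.90433750e-01, -8.60859646e-04, -2.35043296e-04]), 'ft_force': array([ 0.53526114,  1.00729605, -1.01764096]), 'wrist_torque': array([0.03056092, 0.00907125, 0.00862725]), 'gripper_force': 0.0, 'grip_width': 1.0021941773950862}
top {'fx': 434.1345443515025, 'fy': 434.1345443515025, 'cx': 253.84552167225215, 'cy': 194.13807310078718, 'world_from_camera': array([[ 0.51492448, -0.82979121,  0.21517279,  0.26797671],
       [-0.85723048, -0.499299  ,  0.12592222,  0.11144212],
       [ 0.00294641, -0.24929311, -0.9684236 ,  0.94597603],
       [ 0.        ,  0.        ,  0.        ,  1.        ]])}
scene {'fx': 467.24375431138856, 'fy': 467.24375431138856, 'cx': 257.9956838538545, 'cy': 191.0705061189233, 'world_from_camera': array([[ 0.88304159, -0.33058495,  0.33309328,  0.13386364],
       [-0.46913015, -0.60302631,  0.64519468, -0.43517426],
       [-0.01242764, -0.72599784, -0.68758468,  0.73853566],
       [ 0.        ,  0.        ,  0.        ,  1.        ]])}
{'fx': 288.1310642808667, 'fy': 288.1310642808667, 'cx': 262.70707361506237, 'cy': 191.367941448041, 'tool_from_camera': array([[ 1.35625147e-04, -9.60025142e-01, -2.79913751e-01,
         8.20937917e-02],
       [ 9.99999968e-01,  1.89806525e-04, -1.66458036e-04,
         1.56611371e-04],
       [ 2.12933356e-04, -2.79913719e-01,  9.60025137e-01,
        -1.78650007e-01],
       [ 0.00000000e+00,  0.00000000e+00,  0.00000000e+00,
         1.00000000e+00]])}
```

View pics/top0.png

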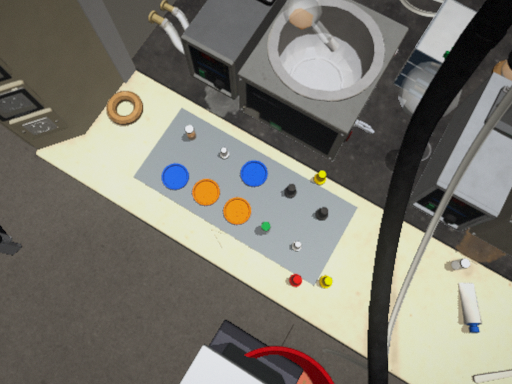

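View pics/scene0.png

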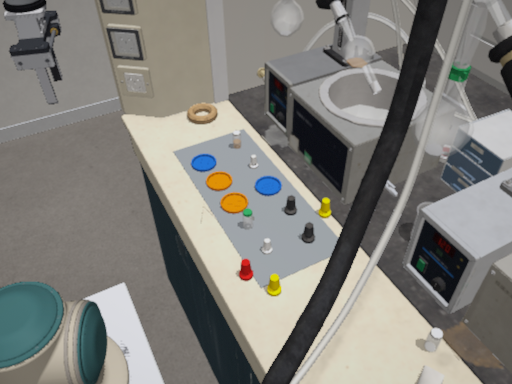

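Top view: black stoppers are at (291,190) and (323,213), and the white stoppers at (224,153) and (297,246). The white-capped vial at (189,131) has a brown body, so it is not a stopper. The green vial is at (266,227). Blue dishes are at (175,176) and (254,173), and orange dishes at (206,192) and (237,211). The red (296,281) and yellow (321,178), (327,282) look-alikes stand off the liner. The scene view agrees, with white stoppers at (253,161) and (267,245), black at (291,205) and (308,232), and the brown vial at (236,140). Next I triangulate and make a confirming crop.

```bash
cat > h.py <<'E'
import cv2,numpy as np
from station import readout, read_camera, calibration
from scipy.spatial.transform import Rotation as R
def ray(c,T,uv):
    d=np.array([(uv[0]-c['cx'])/c['fx'],(uv[1]-c['cy'])/c['fy'],1]); return T[:3,3],T[:3,:3]@d
def plane(c,T,uv,z):
    o,d=ray(c,T,uv); return o+d*(z-o[2])/d[2]
def tri(r1,r2):
    A=np.stack([r1[1],-r2[1]],1); s=np.linalg.lstsq(A,r2[0]-r1[0],rcond=None)[0]
    p,q=r1[0]+s[0]*r1[1],r2[0]+s[1]*r2[1]; return (p+q)/2,np.linalg.norm(p-q)
def mask(im,kind):
    h=cv2.cvtColor(im,cv2.COLOR_RGB2HSV).astype(int); H,S,V=h[...,0],h[...,1],h[...,2]
    return {'blue':(H>100)&(H<130)&(S>150),'orange':(H>7)&(H<20)&(S>180)&(V>120),
     'black':(V<75),'white':(S<45)&(V>165),'green':(H>50)&(H<85)&(S>120)}[kind].astype(np.uint8)
def blob(m,seed,r):
    n,l,st,ce=cv2.connectedComponentsWithStats(m)
    k=[i for i in range(1,n) if np.hypot(*(ce[i]-seed))<r and st[i,4]>5]
    if not k: return None
    i=max(k,key=lambda i:st[i,4]); return ce[i],st[i],(l==i)
def wrist():
    s=readout.get_state(); c=calibration('wrist'); im=read_camera('wrist')
    T=np.eye(4);T[:3,:3]=R.from_quat(s['orientation']).as_matrix();T[:3,3]=s['ee_pos']
    return im,c,T@c['tool_from_camera'],T
E
python3 - <<'E'
from h import *
t=cv2.imread('pics/top0.png')[:,:,::-1].copy();s=cv2.imread('pics/scene0.png')[:,:,::-1].copy()
ct,cs=calibration('top'),calibration('scene')
L=[('blue',(175,176),(204,162)),('blue',(254,173),(268,186)),('orange',(206,192),(219,181)),('orange',(237,211),(234,203)),
('black',(291,190),(291,205)),('black',(323,213),(308,232)),('white',(224,153),(253,161)),('white',(297,246),(267,245)),('green',(266,227),(248,214)),('white',(189,131),(236,133))]
for k,a,b in L:
    A=blob(mask(t,k),a,9);B=blob(mask(s,k),b,10)
    if A is None or B is None: print(k,a,A is None,B is None);continue
    p,e=tri(ray(ct,ct['world_from_camera'],A[0]),ray(cs,cs['world_from_camera'],B[0]))
    print(k,a,A[0].round(1),B[0].round(1),A[1][4],B[1][4],p.round(4),round(e,4))
c=lambda im,x,y,w:cv2.resize(im[y:y+w,x:x+w],(390,290) if 0 else (290,290),interpolation=cv2.INTER_CUBIC)
cv2.imwrite('pics/crop.png',np.vstack([np.hstack([c(t,165,110,75),c(t,255,180,75)]),np.hstack([c(s,210,115,75),c(s,240,185,75)])])[:,:,::-1])
E
```

```text
blue (175, 176) [174.8 176.2] [203.4 162.2] 546 330 [0.4207 0.4088 0.0045] 0.0007
blue (254, 173) [253.7 173. ] [267.8 185.3] 544 389 [0.5188 0.2597 0.0047] 0.0009
orange (206, 192) [205.7 191.6] [218.7 180.5] 549 364 [0.426  0.3295 0.0045] 0.001
orange (237, 211) [236.9 210.5] [233.7 202.5] 566 410 [0.4252 0.247  0.0042] 0.001
black (291, 190) [289.5 191.5] [290.  206.3] 96 115 [0.5216 0.1675 0.0154] 0.0019
black (323, 213) [320.9 214.1] [303.4 232.2] 99 15970 [0.5075 0.0846 0.0223] 0.005
white (224, 153) True True
white (297, 246) True True
green (266, 227) [265.4 225.9] [247.3 212.1] 59 49 [0.4219 0.1724 0.0429] 0.0002
white (189, 131) True False
```

View pics/crop.png

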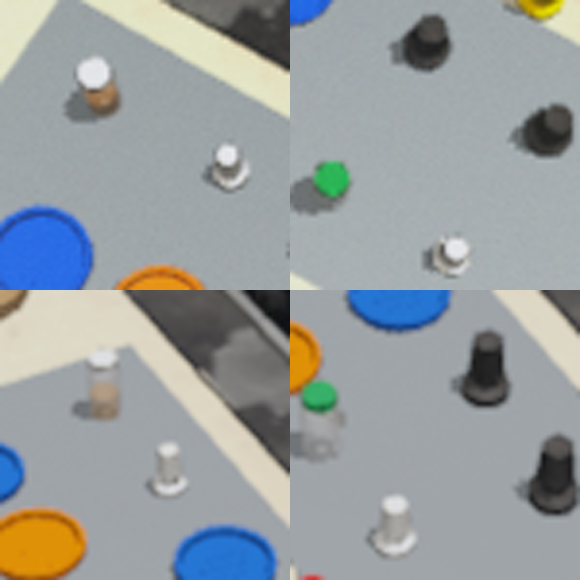

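The crop confirms it. White stoppers have a flared white foot, at crop (228,165) and (452,255), black stoppers likewise at (430,45) and (550,130). The vial at (97,80) is white-capped with brown contents. I triangulate the tops and feet from these pixels.

Run:
```python
from h import *
ct,cs=calibration('top'),calibration('scene')
for n,a,b in [('w1',(224,149.8),(253.7,156.9)),('w2',(297.7,244.4),(267.2,239.3)),('b1',(292,186.7),(290.9,197.9)),('b2',(323.8,210.5),(308.8,224.6)),('brown',(189.4,128.8),(236.6,132.8))]:
    p,e=tri(ray(ct,ct['world_from_camera'],a),ray(cs,cs['world_from_camera'],b)); print(n,p.round(4),round(e,4))
s=readout.get_state();print(R.from_quat(s['orientation']).as_matrix().round(3))
```

```text
w1 [0.5249 0.3409 0.0287] 0.0007
w2 [0.4251 0.0943 0.0347] 0.0014
b1 [0.525  0.1673 0.0403] 0.0021
b2 [0.5149 0.0827 0.0419] 0.0001
brown [0.5233 0.4298 0.0431] 0.0004
[[-0.962  0.273 -0.001]
 [ 0.273  0.962 -0.002]
 [ 0.    -0.002 -1.   ]]
```

Emit:
{"name": "send_rows", "arguments": {
  "commands": [
    [[-1,-0.6,0,-0.4,120],[-2.2,-1.3,0.2,-0.8,120],[-3.4,-2,0.4,-1.2,120],[-4.6,-2.7,0.6,-1.6,120],[-5.8,-3.4,0.8,-2,120],[-7,-4.1,1,-2.4,120],[-8,-4.7,1.2,-2.8,120],[-8.8,-5.2,1.3,-3.17,120],[-9.19,-5.42,1.3,-3.17,120],[-9.19,-5.42,1.3,-3.17,120],[-9.19,-5.42,1.3,-3.17,120],[-9.19,-5.42,1.3,-3.17,120]]
  ],
  "force": 15
}}

```text
clock: 1.6
ee_pos: [0.524, 0.1679, 0.1405]
orientation: [-0.001, 1.0, 0.0, -0.0]
ft_force: [0.9, -0.2, 1.1]
grip_width: 0.527
gripper_force: 0.0
```

Run:
```python
from h import *
im,c,Tc,T=wrist(); cv2.imwrite('pics/w1.png',im[:,:,::-1]); np.save('w1.npy',Tc)
s=readout.get_state();print(T.round(4),s['joints'],s['grip_width'])
```

```text
[[-1.000e+00 -1.300e-03 -6.000e-04  5.240e-01]
 [-1.300e-03  1.000e+00  4.000e-04  1.679e-01]
 [ 6.000e-04  4.000e-04 -1.000e+00  1.405e-01]
 [ 0.000e+00  0.000e+00  0.000e+00  1.000e+00]] [ 1.83471192e-01  2.83685045e-01  1.66187688e+00  4.12741771e-04
  1.19618755e+00 -1.38910334e+00] 0.533187805851336
```

View pics/w1.png

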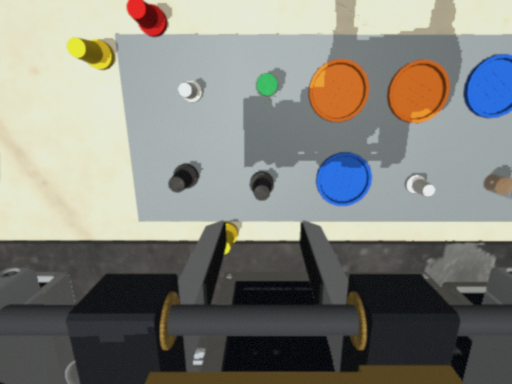

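Wrist view: the black stopper b1 has its top at (262,192) and foot at (263,178), and b2 has its top at (177,184). White w2's top is at (185,89) and w1's at (428,189). Blue dishes are at (344,178) and (493,86), orange dishes at (339,90) and (419,91). The green vial (266,84) and brown vial (498,184) are clear of these. I combine all three views.

Run:
```python
from h import *
def trin(rs):
    A=np.zeros((3,3));b=np.zeros(3)
    for o,d in rs:
        d=d/np.linalg.norm(d);P=np.eye(3)-np.outer(d,d);A+=P;b+=P@o
    p=np.linalg.solve(A,b);return p,max(np.linalg.norm(np.cross(p-o,d/np.linalg.norm(d))) for o,d in rs)
c={k:calibration(k) for k in('top','scene','wrist')};Tw=np.load('w1.npy')
r=lambda k,uv:ray(c[k],Tw if k=='wrist' else c[k]['world_from_camera'],uv)
for n,a,b,w,f in [('w1',(224,149.8),(253.7,156.9),(428,189),(415,183)),('w2',(297.7,244.4),(267.2,239.3),(185,89),(194,91.5)),('b1',(292,186.7),(290.9,197.9),(262,192),(263,178)),('b2',(323.8,210.5),(308.8,224.6),(177,184),(188,174))]:
    p,e=trin([r('top',a),r('scene',b),r('wrist',w)]); print(n,p.round(4),round(e,4),'foot ray z=3mm',plane(c['wrist'],Tw,f,.003)[:2].round(4),'top ray',plane(c['wrist'],Tw,w,p[2])[:2].round(4))
im=cv2.imread('pics/w1.png')[:,:,::-1].copy()
D=[('blue',(174.8,176.2),(203.4,162.2),(493,86)),('blue',(253.7,173),(267.8,185.3),(344,178)),('orange',(205.7,191.6),(218.7,180.5),(419,91)),('orange',(236.9,210.5),(233.7,202.5),(339,90))]
for k,a,b,w in D:
    B=blob(mask(im,k),w,12)
    if B is None: print('none',k);continue
    p,e=trin([r('top',a),r('scene',b),r('wrist',B[0])]);print(k,B[0].round(1),B[1],p.round(4),round(e,4),plane(c['wrist'],Tw,B[0],.006)[:2].round(4))
```

```text
w1 [0.5244 0.3409 0.029 ] 0.0008 foot ray z=3mm [0.5239 0.3407] top ray [0.5237 0.3411]
w2 [0.4254 0.0949 0.0337] 0.0009 foot ray z=3mm [0.4262 0.0967] top ray [0.4255 0.0953]
b1 [0.5246 0.1673 0.0403] 0.0014 foot ray z=3mm [0.5184 0.1685] top ray [0.5239 0.1674]
b2 [0.5151 0.0828 0.0418] 0.0002 foot ray z=3mm [0.5139 0.0842] top ray [0.5153 0.0828]
blue [490.5  86.9] [ 465   54   47   64 2440] [0.421  0.4081 0.0023] 0.0032 [0.4215 0.4013]
blue [343.5 178.7] [ 317  153   55   53 2273] [0.5187 0.2593 0.0049] 0.0006 [0.5184 0.2585]
orange [417.5  91.1] [ 389   60   60   62 2771] [0.4258 0.3288 0.0049] 0.001 [0.4257 0.3271]
orange [338.2  90.3] [ 309   60   60   61 2795] [0.425  0.2464 0.0049] 0.0007 [0.425  0.2455]
```

Emit:
{"name": "send_rows", "arguments": {
  "commands": [
    [[0,0,0.8,0,120],[0,0,1.5,0,120],[0,0,2.1,0,120],[0,0,2.4,0,120],[0,0,2.53,0,120],[0,0,2.53,0,120],[0,0,2.53,0,255],[0,0,2.53,0,255],[0,0,2.53,0,255],[0,0,2.53,0,255],[0,0,2.53,0,255],[0,0,2.53,0,255]]
  ],
  "force": 15
}}

```text
clock: 3.15
ee_pos: [0.5255, 0.1669, 0.0144]
orientation: [0.0, 1.0, 0.0, 0.0]
ft_force: [-0.5, 0.6, 3.5]
grip_width: 0.236
gripper_force: 15.2
```

Emit:
{"name": "send_rows", "arguments": {
  "commands": [
    [[0,0,-0.5,0,255],[0,0,-1,0,255],[0.04,0.5,-1,0,255],[0.1,1.2,-1,0,255],[0.12,1.7,-1,0,255],[0.12,1.84,-1,0,255],[0.12,1.84,-1,0,255],[0.12,1.84,-1,0,255],[0.12,1.84,-1,0,255]]
  ]
}}

```text
clock: 4.28
ee_pos: [0.5192, 0.258, 0.064]
orientation: [0.001, 1.0, -0.0, -0.0]
ft_force: [0.7, 0.4, 0.3]
grip_width: 0.236
gripper_force: 14.8
```

Run:
```python
from h import *
im,c,Tc,T=wrist(); cv2.imwrite('pics/w2.png',im[:,:,::-1]); print(T[:3,3])
```

```text
[0.51919784 0.25802417 0.06397546]
```

View pics/w2.png

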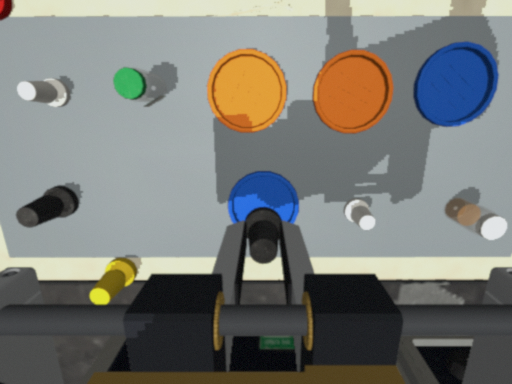

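The stopper is held at (263,235) above the blue dish at (263,205). Lower and release.

Emit:
{"name": "send_rows", "arguments": {
  "commands": [
    [[0,0,0.4,0,255],[0,0,0.75,0,255],[0,0,0.9,0,255],[0,0,0.93,0,255],[0,0,0.93,0,255],[0,0,0.93,0,120],[0,0,0.93,0,120],[0,0,0.93,0,120],[0,0,0.6,0,120],[0,0,0,0,120],[0,0,-0.6,0,120],[0,0,-0.6,0,120]]
  ]
}}

```text
clock: 5.82
ee_pos: [0.5213, 0.2597, 0.0974]
orientation: [0.0, 1.0, 0.001, 0.003]
ft_force: [0.6, -0.9, -0.3]
grip_width: 0.527
gripper_force: 0.0
```

Emit:
{"name": "send_rows", "arguments": {
  "commands": [
    [[0.02,-0.6,0,0,120],[0.04,-1.5,0,0,120],[0.06,-2.4,0,0,120],[0.08,-3.2,0,0,120],[0.08,-3.5,0,0,120],[0.08,-3.5,0,0,120],[0.08,-3.5,0,0,120]]
  ]
}}

```text
clock: 6.7
ee_pos: [0.5151, 0.085, 0.0938]
orientation: [-0.0, 1.0, 0.0, -0.0]
ft_force: [0.2, -0.1, -0.2]
grip_width: 0.531
gripper_force: 0.0
```

Run:
```python
from h import *
im,c,Tc,T=wrist(); cv2.imwrite('pics/w3.png',im[:,:,::-1]); print(T[:3,3])
np.save('w3.npy',Tc)
```

```text
[0.51511954 0.08498603 0.09383037]
```

View pics/w3.png

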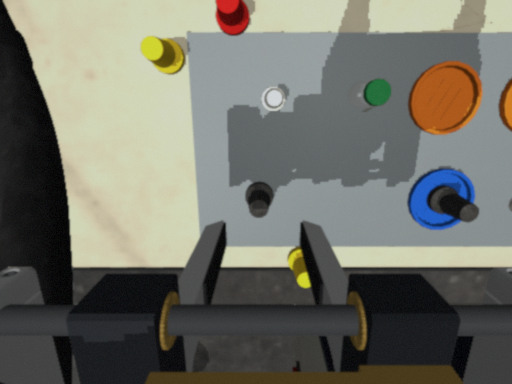

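The first stopper stands upright in the blue dish at (442,198). b2, at (259,208), sits between the fingers.

Emit:
{"name": "send_rows", "arguments": {
  "commands": [
    [[0,-0.04,0.6,0,120],[0,-0.04,1.2,0,120],[0,-0.04,1.5,0,120],[0,-0.04,1.6,0,120],[0,-0.04,1.6,0,120],[0,-0.04,1.6,0,255],[0,-0.04,1.6,0,255],[0,-0.04,1.6,0,255],[0,-0.04,1.6,0,255],[0,-0.04,1.6,0,255],[0,-0.04,1.6,0,255]]
  ]
}}

```text
clock: 8.12
ee_pos: [0.5154, 0.0819, 0.0143]
orientation: [0.0, 1.0, 0.0, 0.0]
ft_force: [-1.1, -0.6, 4.2]
grip_width: 0.243
gripper_force: 15.1
```

Emit:
{"name": "send_rows", "arguments": {
  "commands": [
    [[0,0,-0.6,0,255],[0,0,-1.2,0,255],[0,0,-1.6,0,255],[0.1,0.5,-1.6,0,255],[0.4,1.5,-1.6,0,255],[0.7,2.6,-1.6,0,255],[1,3.7,-1.6,0,255],[1.3,4.8,-1.6,0,255],[1.6,5.8,-1.6,0,255],[1.8,6.3,-1.6,0,255],[1.88,6.52,-1.6,0,255],[1.88,6.52,-1.6,0,255]]
  ]
}}

```text
clock: 9.62
ee_pos: [0.4209, 0.4077, 0.0936]
orientation: [-0.0, 1.0, -0.0, -0.0]
ft_force: [0.2, -0.8, 0.2]
grip_width: 0.242
gripper_force: 14.8
```

Emit:
{"name": "send_rows", "arguments": {
  "commands": [
    [[0,0,0,0,255],[0,0,0,0,255]]
  ]
}}

```text
clock: 9.88
ee_pos: [0.4216, 0.4068, 0.094]
orientation: [0.001, 1.0, -0.0, 0.0]
ft_force: [-0.9, -0.5, 0.1]
grip_width: 0.24
gripper_force: 14.8
```

Run:
```python
from h import *
im,c,Tc,T=wrist(); cv2.imwrite('pics/w4.png',im[:,:,::-1]); print(T[:3,3]); np.save('w4.npy',Tc)
for k,s in(('blue',(265,190)),('orange',(160,190))):
    m=mask(im,k);n,l,st,ce=cv2.connectedComponentsWithStats(m)
    for i in range(1,n):
        if st[i,4]>800: print(k,st[i],plane(c,Tc,(st[i,0]+st[i,2]/2,st[i,1]+st[i,3]/2),.009)[:2].round(4))
```

```text
[0.42163976 0.40682077 0.09403348]
blue [ 232  164   63   56 2630] [0.4171 0.4078]
blue [  94  257   56   48 1301] [0.5142 0.2593]
orange [  65  169   64   60 2741] [0.4239 0.2478]
orange [ 151  170   62   59 2784] [0.4245 0.3294]
```

View pics/w4.png

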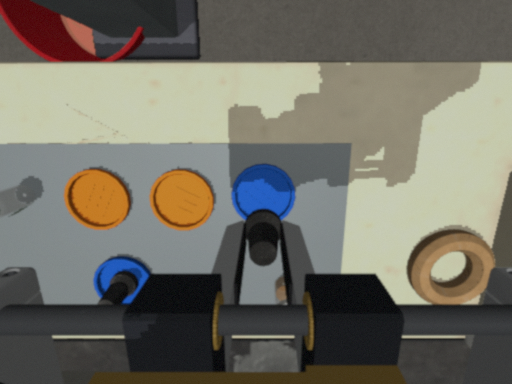

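Held stopper is at (263,235), over the blue dish at (263,192). Lower and release.

Emit:
{"name": "send_rows", "arguments": {
  "commands": [
    [[0,0.03,0.6,0,255],[0,0.03,1.1,0,255],[0,0.03,1.4,0,255],[0,0.03,1.5,0,255],[0,0.03,1.53,0,255],[0,0.03,1.53,0,120],[0,0.03,1.53,0,120],[0,0.03,1.53,0,120],[0,0.03,1.2,0,120],[0,0.03,0.6,0,120],[0,0.03,0,0,120],[0,0.03,0,0,120]]
  ]
}}

```text
clock: 11.42
ee_pos: [0.423, 0.4109, 0.0974]
orientation: [0.0, 1.0, 0.002, 0.003]
ft_force: [-0.5, 0.1, 0.9]
grip_width: 0.528
gripper_force: 0.0
```

Emit:
{"name": "send_rows", "arguments": {
  "commands": [
    [[-0.4,-0.25,0,0,120],[-1,-0.65,0,0,120],[-1.6,-1.05,0,0,120],[-2,-1.3,0,0,120],[-2.06,-1.35,0,0,120],[-2.06,-1.35,0,0,120],[-2.06,-1.35,0,0,120]]
  ]
}}

```text
clock: 12.3
ee_pos: [0.5231, 0.3424, 0.0939]
orientation: [-0.0, 1.0, 0.0, -0.0]
ft_force: [0.2, -0.2, -0.5]
grip_width: 0.529
gripper_force: 0.0
```

Run:
```python
from h import *
im,c,Tc,T=wrist(); cv2.imwrite('pics/w5.png',im[:,:,::-1]); print(T[:3,3]); np.save('w5.npy',Tc)
```

```text
[0.52310519 0.34243931 0.09391233]
```

View pics/w5.png

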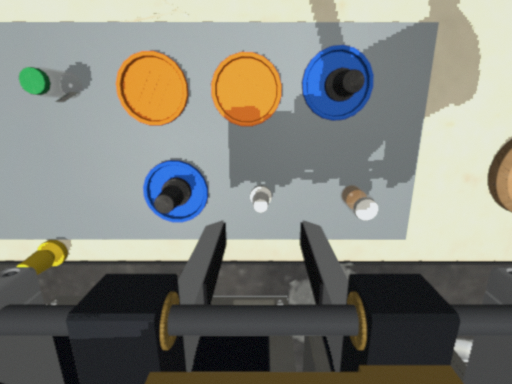

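Both black stoppers stand in the blue dishes at (172,193) and (343,84). White w1, at (261,203), is between the fingers, and the brown vial is at (362,205).

Emit:
{"name": "send_rows", "arguments": {
  "commands": [
    [[0,-0.03,0.6,0,120],[0,-0.03,1.2,0,120],[0,-0.03,1.5,0,120],[0,-0.03,1.63,0,120],[0,-0.03,1.63,0,120],[0,-0.03,1.63,0,255],[0,-0.03,1.63,0,255],[0,-0.03,1.63,0,255],[0,-0.03,1.63,0,255],[0,-0.03,1.63,0,255],[0,-0.03,1.63,0,255]]
  ]
}}

```text
clock: 13.72
ee_pos: [0.5243, 0.3404, 0.0128]
orientation: [0.0, 1.0, 0.0, 0.0]
ft_force: [0.0, -0.0, 2.5]
grip_width: 0.175
gripper_force: 15.0
```

Emit:
{"name": "send_rows", "arguments": {
  "commands": [
    [[0,0,-0.6,0,255],[0,0,-1.2,0,255],[0.3,-0.04,-1.2,0,255],[0.9,-0.1,-1.2,0,255],[1.5,-0.18,-1.2,0,255],[1.85,-0.24,-1.2,0,255],[1.97,-0.24,-1.2,0,255],[1.97,-0.24,-1.2,0,255],[1.97,-0.24,-1.2,0,255]]
  ]
}}

```text
clock: 14.85
ee_pos: [0.4268, 0.3288, 0.0725]
orientation: [0.0, 1.0, 0.0, 0.001]
ft_force: [-0.9, -0.6, 0.2]
grip_width: 0.174
gripper_force: 14.9
```

Run:
```python
from h import *
im,c,Tc,T=wrist(); cv2.imwrite('pics/w6.png',im[:,:,::-1]); print(T[:3,3])
```

```text
[0.42676661 0.3287546  0.07249803]
```

View pics/w6.png

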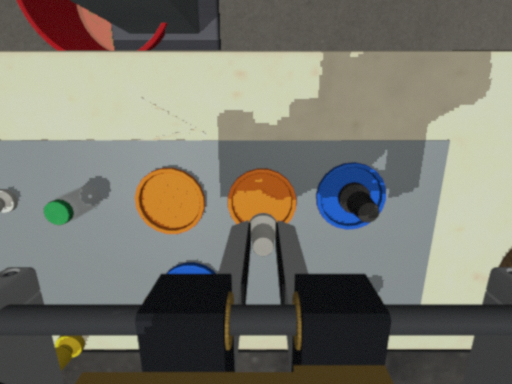

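The white stopper is held at (263,232), over the orange dish at (262,198). Lower and release.

Emit:
{"name": "send_rows", "arguments": {
  "commands": [
    [[0,0,0.6,0,255],[0,0,0.95,0,255],[0,0,1.1,0,255],[0,0,1.13,0,255],[0,0,1.13,0,255],[0,0,1.13,0,120],[0,0,1.13,0,120],[0,0,1.13,0,120],[0,0,0.7,0,120],[0,0,0.1,0,120],[0,0,-0.43,0,120],[0,0,-0.43,0,120]]
  ]
}}

```text
clock: 16.4
ee_pos: [0.4271, 0.3293, 0.0959]
orientation: [0.0, 1.0, 0.001, 0.002]
ft_force: [-0.6, -0.0, 0.5]
grip_width: 0.529
gripper_force: 0.0
```

Emit:
{"name": "send_rows", "arguments": {
  "commands": [
    [[0,-0.6,0,0,120],[0,-1.6,0,0,120],[0,-2.6,0,0,120],[0,-3.6,0,0,120],[0.01,-4.4,0,0,120],[0.01,-4.66,0,0,120],[0.01,-4.66,0,0,120],[0.01,-4.66,0,0,120]]
  ]
}}

```text
clock: 17.4
ee_pos: [0.4251, 0.0964, 0.0937]
orientation: [-0.0, 1.0, 0.0, -0.0]
ft_force: [0.0, 0.2, 0.1]
grip_width: 0.53
gripper_force: 0.0
```

Run:
```python
from h import *
im,c,Tc,T=wrist(); cv2.imwrite('pics/w7.png',im[:,:,::-1]); print(T[:3,3])
```

```text
[0.42507519 0.09638842 0.09366533]
```

View pics/w7.png

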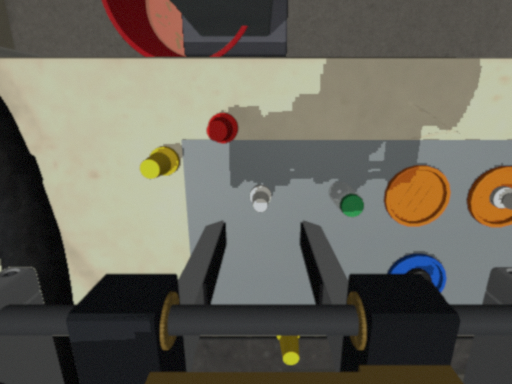

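w2, at (260,200), is between the fingers. w1 stands in the orange dish at (497,197), and the green vial at (352,205) is clear.

Emit:
{"name": "send_rows", "arguments": {
  "commands": [
    [[0,-0.03,0.6,0,120],[0,-0.03,1.2,0,120],[0,-0.03,1.5,0,120],[0,-0.03,1.63,0,120],[0,-0.03,1.63,0,120],[0,-0.03,1.63,0,255],[0,-0.03,1.63,0,255],[0,-0.03,1.63,0,255],[0,-0.03,1.63,0,255],[0,-0.03,1.63,0,255],[0,-0.03,1.63,0,255]]
  ]
}}

```text
clock: 18.82
ee_pos: [0.4253, 0.0938, 0.0127]
orientation: [0.0, 1.0, 0.0, 0.0]
ft_force: [-0.6, 0.3, 3.1]
grip_width: 0.179
gripper_force: 15.1
```

Emit:
{"name": "send_rows", "arguments": {
  "commands": [
    [[0,0,-0.6,0,255],[0,0,-1.2,0,255],[0,0,-1.6,0,255],[0,0.4,-1.6,0,255],[0,1.2,-1.6,0,255],[0,2.1,-1.6,0,255],[0,2.8,-1.6,0,255],[0,3.05,-1.6,0,255],[0,3.05,-1.6,0,255],[0,3.05,-1.6,0,255]]
  ]
}}

```text
clock: 20.08
ee_pos: [0.4248, 0.2453, 0.0923]
orientation: [0.0, 1.0, -0.0, -0.0]
ft_force: [0.1, -0.4, -0.4]
grip_width: 0.178
gripper_force: 14.8
```

Run:
```python
from h import *
im,c,Tc,T=wrist(); cv2.imwrite('pics/w8.png',im[:,:,::-1]); print(T[:3,3])
```

```text
[0.42483631 0.24529959 0.09227501]
```

View pics/w8.png

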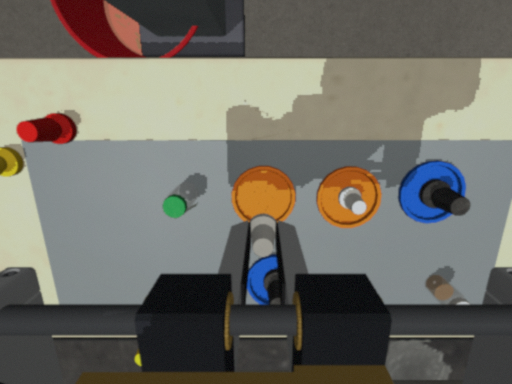

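The stopper is held at (263,232), over the empty orange dish at (263,194). Lower, release and rise.

Emit:
{"name": "send_rows", "arguments": {
  "commands": [
    [[0,0,0.6,0,255],[0,0,1.2,0,255],[0,0,1.45,0,255],[0,0,1.53,0,255],[0,0,1.53,0,255],[0,0,1.53,0,120],[0,0,1.53,0,120],[0,0,1.53,0,120],[0,0,1.1,0,120],[0,0,0.5,0,120],[0,0,-0.5,0,120],[0,0,-1.2,0,120]]
  ]
}}

```text
clock: 21.62
ee_pos: [0.4256, 0.2467, 0.1546]
orientation: [-0.0, 1.0, 0.0, 0.001]
ft_force: [-0.9, 0.6, -0.7]
grip_width: 0.532
gripper_force: 0.0
```

Emit:
{"name": "send_rows", "arguments": {
  "commands": [
    [[0.5,0,-0.5,0,120],[0.5,0,-0.5,0,120],[0.5,0,-0.5,0,120],[0.5,0,-0.5,0,120]]
  ]
}}

```text
clock: 22.12
ee_pos: [0.4001, 0.2461, 0.1762]
orientation: [0.0, 1.0, -0.0, -0.001]
ft_force: [-0.2, 0.6, 0.9]
grip_width: 0.529
gripper_force: 0.0
```

Run:
```python
from h import *
im,c,Tc,T=wrist(); s=read_camera('scene')[100:300,140:380]
cv2.imwrite('pics/end.png',np.vstack([im,cv2.resize(s,(512,216*1))])[:,:,::-1]); print(T[:3,3])
```

```text
[0.40008766 0.24612931 0.17620734]
```

View pics/end.png

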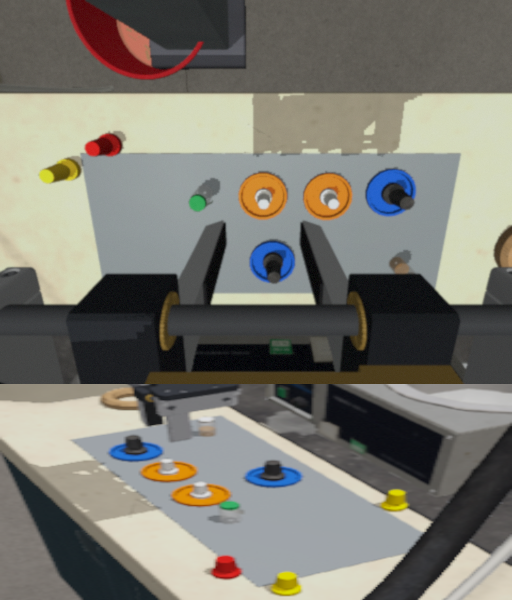

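All four stoppers stand upright in their dishes: white in orange at (263,196) and (328,197), black in blue at (393,193) and (273,262). Both vials are untouched and the gripper is clear.

```bash
python3 -c "
from station import job
print(job.hand_in())"
```

```text
the job is handed in; nothing more can be done
None
```

The job is handed in at about 22 s of the 90 s allowed: one black stopper stands in each blue dish and one white stopper in each orange dish, all upright, and both vials are where they started.

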